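Open the drill jig's clamp with its paired release buttons

TASK

Press the two release buttons on the drill jig down together, one fingertip on each, and keep both fully down until the clamp jaw has slid all the way open. Then let go and move clear, so that both buttons spring back up and the jaw stays locked open. Pick nothing up: leave the aluminium rib lying in the jig, and the other things on the bench, where they are.

Things in the scene. Friction and masses are not known exactly. Their poses are not given: they have to be found in the camera images.
- jig: Drill jig bolted to the bench: steel base plate 240 (x) x 170 (y) x 16 mm; its place and yaw on the bench vary. Origin: centre of its underside, on the bench top. On it, in its own frame: at the robot-facing end (x -120 to -60 mm) a dark steel button housing, 60 x 130 mm, top 52 mm above the bench; at the far end a fixed steel fence (x 62 to 80 mm, y -75 to 75 mm, top 40 mm above the bench); between them the sliding clamp jaw.
- button_left_top (a point): Centre of the top face of the left (+y of the jig) release button: plain aluminium disc 28 mm across, axis vertical, standing 11 mm proud of its black collar. At jig frame x -90, y +30 mm, 75 mm above the bench when up. The point moves down with the button. The two buttons are 60 mm apart centre to centre, on a line along the jig's y axis; nothing rises between them above the collars (64 mm above the bench).
- button_right_top (a point): The same point on the identical right button, at jig frame x -90, y -30 mm.
- button_left (a joint): How far the left button is pressed, in m: 0 up, 0.007 fully down. A spring returns it: about 1.5 N to start it, 5 N fully down, each.
- button_right (a joint): The same for the right button.
- button_left_base: The left button's fixed black collar, 44 mm across and 12 mm high, with the button it carries. Origin: on the housing's top, on the button's axis, 52 mm above the bench.
- button_right_base: The same for the right button.
- jaw (a joint): How far the spring-loaded clamp jaw has opened, in m, sliding along the jig's -x (towards the button housing): 0 closed, 0.040 fully open. Each button withdraws one of two pawls that lock the jaw; only while both buttons are more than about 4 mm down does it move, by its own spring, and it takes 2 to 3 s for the whole way. If a button comes up early the pawl catches in a ratchet and the jaw stops part way; pressing both again lets it go on. It stays open once there.
- jaw_top (a point): Centre of the top of the jaw, an aluminium bar with a rubber face, 20 (x) x 120 (y) mm, 24 mm high, top about 40 mm above the bench.
- rib: Loose aluminium channel rib lying in the jig between jaw and fence, 38 (jig x) x 140 (jig y) x 17 mm high, open side up, 120 g. Origin: centre of its underside, which lies on the base plate 16 mm above the bench. To be left alone.
- can: Bystander: closed grey tin, 84 mm across, 90 mm high. Origin: centre of its underside.
- tape: Bystander: grey tape measure standing on edge, 60 x 34 x 56 mm high, blade end 41 mm along its +x. Origin: centre of its underside.
- screwdriver: Bystander: screwdriver with a wooden handle lying along its x axis, about 190 mm long. Origin: under its middle.
- mug: Bystander: open steel cup, 72 mm across, 110 mm high. Origin: centre of its underside.

How it is judged:
By the outcome, as a careful person would: the job done as asked, in the order asked, and still so for the second after the job is handed in, with the robot touching nothing.
It also fails if it takes over 32 s, if anything falls off the work surface, if the arm or the gripper's body presses on something with over 40 N, if the wrist force passes 120 N, or if a joint passes its speed limit or range.

ROBOT

A 6-joint arm with a two-finger parallel gripper is mounted at the origin on the work surface. World frame = base frame: x ahead of the robot, y to its left, z up, the work surface at z = 0. Lengths are in m, angles in rad, forces in N, time in s.
With the tool pointing down it reaches from about 0.3 to 0.875 m from the base axis. Payload 6.4 kg.
Tool frame: the origin (TCP) lies midway between the tips of the shut fingers; the grasp point (between the pads) lies 19 mm behind it; z points along the fingers, y is the direction in which the jaws open and shut (so a half turn about z gives the same grasp; the last joint's range is limited). The gripper opens to 85 mm and grips with 20 to 120 N. Pads are 22 mm wide; open, the fingers measure 114 mm over their backs; the gripper's body (76 mm by 85 mm) begins 54 mm behind the grasp point. The pads swing forward as they close: fully open they stand 13 mm farther back than shut.
Start: joints at [-1.488, 0.181, 1.607, -0, 1.354, -0.206], TCP at [0.164, -0.551, 0.231] pointing down, gripper open.
Joint ranges: [-2.99, 2.99], [-0.89, 2.07], [0.3, 2.58], [-1.14, 4.28], [0, 2.63], [-3.12, 3.12]. Speed limits (rad/s): [2.57, 2.57, 3.01, 3.14, 3.14, 3.14].

INTERFACE

Orientations are given as a unit quaternion [w, x, y, z].
In Python, from bench import ctrl, optics, ticket gives the robot as it stands. The module is installed in compiled form; this text tells all that it offers.
- The arm moves only by the tool step_arm, never from a script. Its argument "targets" is text: rows parted by semicolons, each of 6 numbers parted by spaces: the shift along the tool's x, y, z in mm, then the turn, a rotation vector about the tool's x, y, z in rad. In form: dx dy dz rx ry rz; .... A call has 1 to 8 rows; each row is the pose to reach, as a shift and turn from the pose commanded when the call began, along the tool's axes at that moment; what a row does not reach only later rows make up. A row lasts 1/8 s, in which the tool goes at most 62.5 mm and 10.7 degrees, less where a joint would pass 70% of its speed; a pose out of reach is approached as far as the arm can. A call with a gripper value outside its range is refused whole. "grip" is the opening in per cent of the stroke, from 0 (shut) to 100 (fully open), set as the call begins (left out, the last holds). The fingers move at their own pace and stop on an object; the grip force is fixed at half the most. Time passes only in rows, so rows that repeat a pose let the fingers close. It gives the time, the measured TCP pose, the force and the opening at its end, in the units of the state.
- ctrl.get_obs(): the state, without advancing time (a new reading comes with each control period).
- optics.camera(name): name is "side" or "top" or "wrist"; returns a dict with "image" (480x640x3 uint8, red, green, blue), "mtx" (3x3 intrinsics, pixels), "xyz" and "orientation" of the camera in the world. Camera axes: x right, y up, looking along -z (the intrinsics and any distortion apply to the point x, -y, -z); pixel columns grow to the right and rows downward; lengths in m; the calibration is good to about 2 mm. The wrist camera is an equidistant fisheye: a pixel r from the principal point sees the ray r / f radians off the axis. A picture is of the moment at which its call begins. There is no depth.
- ticket.hand_in(): hands the job in, once; it reports no verdict.
The state is a dict: "time_s": time; "q": joint angles; "dq": joint speeds; "joint_efforts": joint torques, N m; "eef_pos": TCP position; "eef_rot": TCP orientation; "wrist_force": force on the tool from outside, world axes, zero at the start; "torque": the same for the moment, N m; "opening": opening from 0.0 (shut) to 1.0 (fully open).
Only numpy, scipy, OpenCV 4.12 (cv2) and the standard library are available. Lean on these libraries where they do the work, as an engineer would, in place of code of your own. Each camera call takes 0.05 s, during which the arm holds its last target.

## Working session

There is one attempt and no reset: what is moved stays moved. The work goes in short steps, Python scripts to look and compute and a tool call to move; the robot and the scene stay as the last step left them, time stands still between calls to the robot, and variables do not carry over. Pictures are saved under pics/ and viewed, and the job is handed in when it is done.

Besides the shell and the picture viewer there is one more tool, called after "Emit:" by a JSON object that holds its "op" and its "data". step_arm: Moves the arm, as the interface text tells. Its arguments: {"type":"object","properties":{"targets":{"type":"string"},"grip":{"type":"number"}},"required":["targets"]}

```bash
mkdir -p pics; python3 - <<'E'
from bench import ctrl, optics
import cv2, numpy as np
o=ctrl.get_obs(); print({k:np.round(v,4) for k,v in o.items()})
for n in ("side","top","wrist"):
    c=optics.camera(n); cv2.imwrite(f"pics/{n}0.png",c["image"][:,:,::-1]); print(n,np.round(c["mtx"],2).tolist(),np.round(c["xyz"],4),np.round(c["orientation"],4),[k for k in c])
E
```

```text
{'time_s': np.float64(0.0), 'q': array([-1.4883,  0.1816,  1.608 , -0.    ,  1.3538, -0.2063]), 'dq': array([ 0.0009,  0.0001, -0.0002,  0.0002,  0.001 , -0.0009]), 'joint_efforts': array([-2.00000e-04, -4.44872e+01, -3.51337e+01, -2.00000e-04,
        9.40000e-03,  0.00000e+00]), 'eef_pos': array([ 0.1637, -0.5506,  0.2304]), 'eef_rot': array([-9.000e-04,  9.896e-01,  1.439e-01,  0.000e+00]), 'wrist_force': array([-0.2562, -0.582 ,  0.1967]), 'torque': array([ 0.0091, -0.0258, -0.0051]), 'opening': np.float64(1.0013)}
side [[532.53, 0.0, 311.02], [0.0, 532.53, 245.79], [0.0, 0.0, 1.0]] [ 0.3425 -0.6855  0.8224] [ 0.9154  0.3747 -0.0504 -0.1382] ['image', 'mtx', 'xyz', 'orientation']
top [[621.58, 0.0, 317.34], [0.0, 621.58, 252.42], [0.0, 0.0, 1.0]] [0.3524 0.037  1.164 ] [ 0.709   0.0568 -0.0711 -0.6993] ['image', 'mtx', 'xyz', 'orientation']
wrist [[371.65, 0.0, 311.98], [0.0, 371.65, 243.38], [0.0, 0.0, 1.0]] [ 0.2394 -0.5276  0.372 ] [ 0.7915 -0.1249  0.0938 -0.5909] ['image', 'mtx', 'xyz', 'orientation']
```

View pics/side0.png

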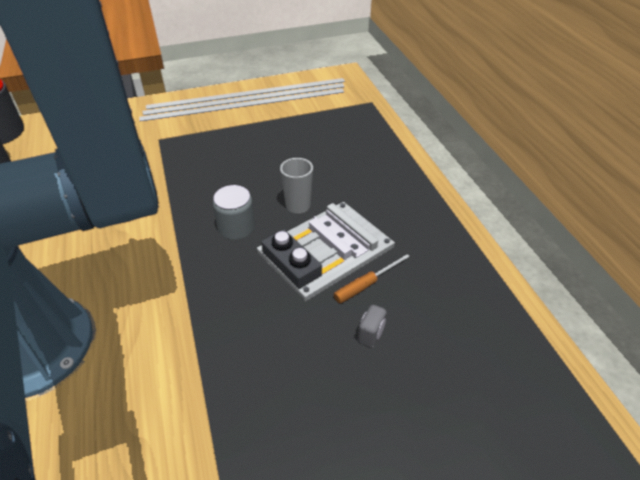

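View pics/top0.png

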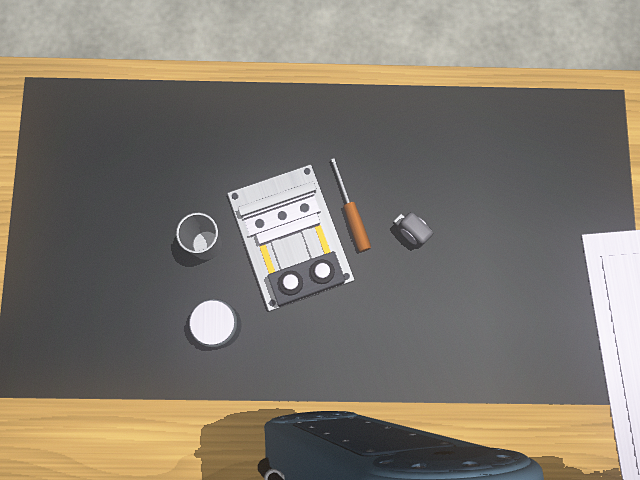

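The side view shows the buttons at about (282,238) and (299,256). The top view shows them at about (291,282) and (322,271), with the tin at (212,323) and the mug at (197,236) to the left of the jig. Next I'll measure them.

```bash
cat > h.py <<'E'
import numpy as np, cv2
from scipy.spatial.transform import Rotation as R
def rot(q): return R.from_quat(np.r_[q[1:],q[0]])
def ray(c,uv):
    m=c["mtx"]; p=np.array([(uv[0]-m[0,2])/m[0,0],-(uv[1]-m[1,2])/m[1,1],-1.])
    d=rot(c["orientation"]).apply(p); return np.array(c["xyz"]),d/np.linalg.norm(d)
def onz(c,uv,z):
    o,d=ray(c,uv); return o+d*(z-o[2])/d[2]
def tri(rs):
    A=sum(np.eye(3)-np.outer(d,d) for o,d in rs); b=sum((np.eye(3)-np.outer(d,d))@o for o,d in rs); return np.linalg.solve(A,b)
def proj(c,P):
    p=rot(c["orientation"]).inv().apply(np.array(P)-c["xyz"]); m=c["mtx"]; return m[0,2]+m[0,0]*p[0]/-p[2], m[1,2]-m[1,1]*p[1]/-p[2]
def blobs(img,win,th=165,a0=40,a1=600):
    x0,y0,x1,y1=win; g=img[y0:y1,x0:x1].min(2); n,l,s,ce=cv2.connectedComponentsWithStats((g>th).astype(np.uint8))
    return [(np.round(ce[i]+[x0,y0],2),s[i,4],s[i,2:4]) for i in range(1,n) if a0<s[i,4]<a1]
E
python3 - <<'E'
from h import *
from bench import optics
S=optics.camera("side");T=optics.camera("top")
for n,c,w in (("s",S,(262,222,322,276)),("t",T,(275,258,340,298))):
    x0,y0,x1,y1=w
    cv2.imwrite(f"pics/{n}z.png",cv2.resize(c["image"][y0:y1,x0:x1,::-1],None,fx=9,fy=9,interpolation=0))
    for th in (150,180,210): print(n,th,blobs(c["image"],w,th,10))
E
```

```text
s 150 [(array([297.53, 230.38]), np.int32(345), array([47, 20], dtype=int32)), (array([307.64, 237.93]), np.int32(130), array([20, 13], dtype=int32)), (array([309.85, 250.16]), np.int32(365), array([29, 23], dtype=int32))]
s 180 [(array([305.77, 227.5 ]), np.int32(192), array([33, 14], dtype=int32)), (array([281.41, 235.93]), np.int32(90), array([12,  9], dtype=int32)), (array([307.75, 237.88]), np.int32(101), array([19, 11], dtype=int32)), (array([315.68, 248.8 ]), np.int32(208), array([16, 21], dtype=int32)), (array([299.37, 252.89]), np.int32(100), array([13, 10], dtype=int32))]
s 210 [(array([317.55, 225.  ]), np.int32(62), array([11, 10], dtype=int32)), (array([281.33, 236.02]), np.int32(66), array([11,  7], dtype=int32)), (array([299.36, 253.  ]), np.int32(78), array([12,  9], dtype=int32))]
t 150 [(array([276.14, 265.65]), np.int32(37), array([ 5, 14], dtype=int32)), (array([289.94, 261.37]), np.int32(208), array([33, 11], dtype=int32)), (array([338.45, 259.91]), np.int32(11), array([3, 6], dtype=int32)), (array([322.05, 269.94]), np.int32(177), array([15, 15], dtype=int32)), (array([290.24, 281.33]), np.int32(177), array([15, 15], dtype=int32))]
t 180 [(array([276.17, 265.5 ]), np.int32(36), array([ 5, 13], dtype=int32)), (array([289.91, 261.35]), np.int32(205), array([33, 11], dtype=int32)), (array([322.09, 269.93]), np.int32(172), array([15, 15], dtype=int32)), (array([290.15, 281.44]), np.int32(170), array([15, 14], dtype=int32))]
t 210 [(array([276.17, 265.5 ]), np.int32(36), array([ 5, 13], dtype=int32)), (array([290.26, 261.28]), np.int32(198), array([32, 11], dtype=int32)), (array([322.31, 269.9 ]), np.int32(162), array([15, 15], dtype=int32)), (array([290.33, 281.36]), np.int32(162), array([14, 14], dtype=int32))]
```

```bash
python3 - <<'E'
from h import *
from bench import optics,ctrl
S=optics.camera("side");T=optics.camera("top")
L=[(281.4,235.95),(290.2,281.4)];Rr=[(299.37,252.95),(322.1,269.93)]
pts=[]
for n,b in(("L",L),("R",Rr)):
    print(n,"side",onz(S,b[0],.075)[:2].round(4),"top",onz(T,b[1],.075)[:2].round(4),"tri",tri([ray(S,b[0]),ray(T,b[1])]).round(4))
    pts.append((onz(S,b[0],.075)+onz(T,b[1],.075))[:2]/2)
l,r=pts; d=l-r; print("mid",(l+r)/2,"sep",np.linalg.norm(d),"y-axis yaw",np.arctan2(d[1],d[0])-np.pi/2)
tl,tr=[onz(T,b[1],.075)[:2] for b in (L,Rr)];sl,sr=[onz(S,b[0],.075)[:2] for b in (L,Rr)]
for a,b in((tl,tr),(sl,sr)): print(np.linalg.norm(a-b),np.degrees(np.arctan2(*(a-b)[::-1]))-90)
print("can",onz(T,(212,323),.09),"mug",onz(T,(197,232),.11))
E
```

```text
L side [0.4988 0.0622] top [0.4993 0.0634] tri [0.4993 0.0634 0.0738]
R side [0.5201 0.0061] top [0.5206 0.0073] tri [0.5206 0.0072 0.0738]
mid [0.50972178 0.03473147] sep 0.06001716822213947 y-axis yaw 0.36351181395854226
0.06001136115487412 20.818698393880567
0.060022976768123834 20.83668535147639
can [0.42340103 0.19556016 0.09      ] mug [0.57819739 0.22505573 0.11      ]
```

```bash
cat > go.py <<'E'
import sys
from h import *
from bench import ctrl
o=ctrl.get_obs(); x,y,z,yaw=map(float,sys.argv[1:5])  # yaw of jig deg
q=rot(o["eef_rot"]); yd=np.radians(yaw-90)  # tool y direction
Y=np.array([np.cos(yd),np.sin(yd),0]);Z=np.array([0,0,-1.]);X=np.cross(Y,Z)
G=R.from_matrix(np.c_[X,Y,Z])
print("shift mm",(q.inv().apply(np.array([x,y,z])-o["eef_pos"])*1000).round(2),"rotvec",(q.inv()*G).as_rotvec().round(4),"rotvec deg",np.degrees((q.inv()*G).as_rotvec()).round(2))
print("t",o["time_s"],"pos",o["eef_pos"].round(4),"F",o["wrist_force"].round(2),"M",o["torque"].round(3),"open",round(float(o["opening"]),4))
E
python3 go.py .5097 .0347 .15 20.83
```

```text
shift mm [ 498.43 -462.93   81.31] rotvec [-0.0004 -0.0001 -0.0747] rotvec deg [-0.03 -0.01 -4.28]
t 0.35 pos [ 0.1638 -0.5511  0.2311] F [ 0.6  -0.04 -0.34] M [ 0.012 -0.061 -0.019] open 0.9998
```

Emit:
{"op": "step_arm", "data": {"targets": "30 -28 0 0 0 -0.02; 60 -56 0 0 0 -0.04; 95 -88 0 0 0 -0.06; 130 -121 0 0 0 -0.0747; 165 -153 0 0 0 -0.0747; 200 -186 0 0 0 -0.0747; 235 -218 0 0 0 -0.0747; 270 -250 0 0 0 -0.0747", "grip": 54}}

```text
time_s: 1.35
eef_pos: [0.352, -0.2333, 0.2315]
eef_rot: [0.0, 0.984, 0.181, 0.0]
wrist_force: [-0.1, -0.2, -0.7]
opening: 0.539
```

```bash
python3 go.py .5097 .0347 .16 20.83
```

```text
shift mm [ 242.61 -194.59   71.47] rotvec [ 0.0008 -0.0003 -0.0004] rotvec deg [ 0.04 -0.02 -0.02]
t 1.35 pos [ 0.352  -0.2333  0.2315] F [-0.06 -0.19 -0.68] M [-0.05  -0.058  0.034] open 0.5389
```

Emit:
{"op": "step_arm", "data": {"targets": "35 -28 0 0 0 0; 75 -60 10 0 0 0; 115 -92 20 0 0 0; 155 -124 35 0 0 0; 195 -156 50 0 0 0; 225 -180 62 0 0 0; 240 -192 70 0 0 0; 241 -194 71 0 0 0"}}

```text
time_s: 2.35
eef_pos: [0.5075, 0.0329, 0.1597]
eef_rot: [-0.0, 0.983, 0.182, -0.001]
wrist_force: [-0.4, -0.2, -0.2]
opening: 0.54
```

```bash
python3 - <<'E'
from bench import optics
import cv2
for n in("wrist","side","top"):
    c=optics.camera(n);cv2.imwrite(f"pics/{n}1.png",c["image"][:,:,::-1])
E
python3 go.py .5097 .0347 .16 20.83
```

```text
shift mm [ 3.22 -2.26  0.6 ] rotvec [ 0.0005  0.     -0.0008] rotvec deg [ 0.03  0.   -0.04]
t 2.5 pos [0.5075 0.0314 0.1606] F [-0.18  0.36 -0.71] M [ 0.019 -0.011  0.029] open 0.541
```

View pics/wrist1.png

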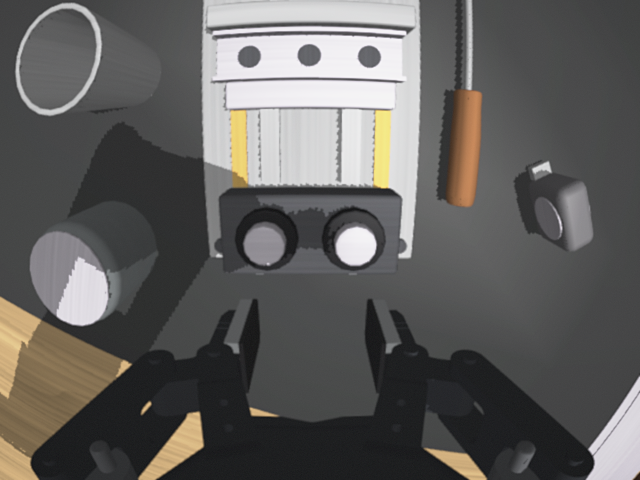

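View pics/side1.png

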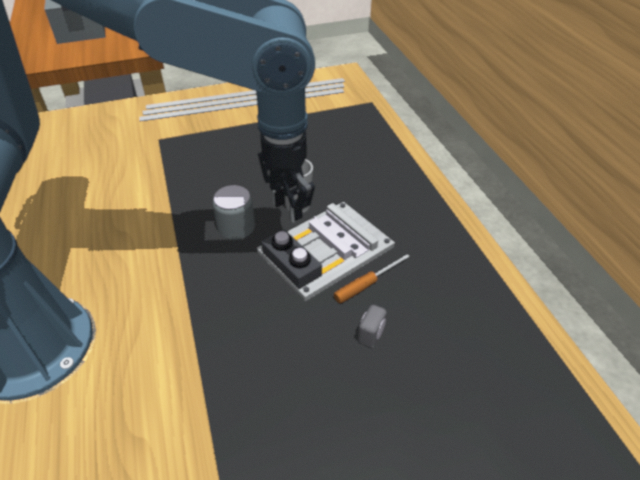

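The wrist view shows the two fingertip ends near (247,300) and (377,300), and the buttons at (265,243) and (355,243), with the jaw shut. I'll zoom in on the fingertips to measure how far apart they are.

```bash
python3 - <<'E'
import cv2
i=cv2.imread("pics/wrist1.png")[220:400,200:430]
i=cv2.convertScaleAbs(i,alpha=1.8,beta=25)
cv2.imwrite("pics/wz1.png",cv2.resize(i,None,fx=3.3,fy=3.3,interpolation=cv2.INTER_CUBIC))
E
```

```text
(no output)
```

View pics/wz1.png

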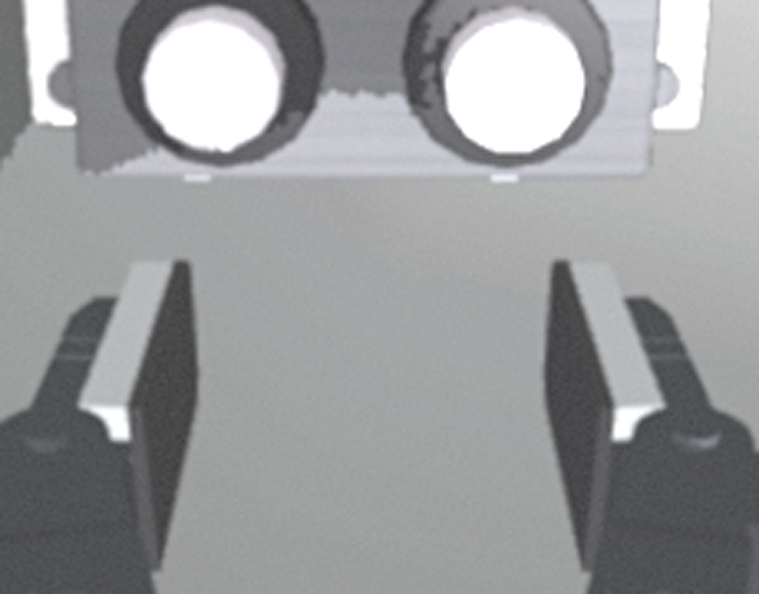

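```bash
cat >> h.py <<'E'
def fray(c,uv):
    m=c["mtx"]; a=np.array([uv[0]-m[0,2],uv[1]-m[1,2]]); r=np.hypot(*a); t=r/m[0,0]
    p=np.array([np.sin(t)*a[0]/r,-np.sin(t)*a[1]/r,-np.cos(t)]); return np.array(c["xyz"]),rot(c["orientation"]).apply(p)
E
python3 - <<'E'
from h import *
from bench import optics,ctrl
c=optics.camera("wrist");o=ctrl.get_obs();q=rot(o["eef_rot"]);p=o["eef_pos"]
print("cam in tool mm",(q.inv().apply(c["xyz"]-p)*1e3).round(1), o["time_s"])
for z in((133,262),(190,262),(553,262),(608,262),(130,408),(612,408),(83,405),(664,405)):
    uv=np.array(z)/3.3+[200,220]; O,d=fray(c,uv); O=q.inv().apply(O-p);d=q.inv().apply(d)
    print(z,uv.round(1),"x=11:",((O+d*(11e-3-O[0])/d[0])*1e3).round(1),"z=-6",((O+d*(-6e-3-O[2])/d[2])*1e3).round(1))
for n,w in (("L",(244,225,290,265)),("R",(334,222,382,268))):
    print(blobs(c["image"],w,110,60,1500), blobs(c["image"],w,170,60,1500))
E
```

```text
cam in tool mm [  79.2   -1.  -141.3] 2.55
(133, 262) [240.3 299.4] x=11: [ 11.  -30.4  -6. ] z=-6 [ 11.  -30.5  -6. ]
(190, 262) [257.6 299.4] x=11: [ 11.  -23.3  -5.8] z=-6 [ 11.1 -23.2  -6. ]
(553, 262) [367.6 299.4] x=11: [11.  21.8 -5.8] z=-6 [11.1 21.8 -6. ]
(608, 262) [384.2 299.4] x=11: [11.  28.7 -6.1] z=-6 [10.9 28.7 -6. ]
(130, 408) [239.4 343.6] x=11: [ 11.  -25.  -38.9] z=-6 [-10.9 -32.7  -6. ]
(612, 408) [385.5 343.6] x=11: [ 11.   23.3 -39. ] z=-6 [-11.   31.2  -6. ]
(83, 405) [225.2 342.7] x=11: [ 11.  -29.9 -38.7] z=-6 [-10.7 -39.2  -6. ]
(664, 405) [401.2 342.7] x=11: [ 11.   28.8 -38.8] z=-6 [-10.8  38.3  -6. ]
[(array([261.94, 244.32]), np.int32(1196), array([38, 39], dtype=int32))] []
[(array([353.5 , 244.39]), np.int32(1319), array([41, 41], dtype=int32))] [(array([353.46, 244.68]), np.int32(1197), array([40, 38], dtype=int32))]
```

```bash
python3 - <<'E'
from h import *
from bench import optics,ctrl
c=optics.camera("wrist")
l,r=[(lambda O,d:O+d*(.075-O[2])/d[2])(*fray(c,u)) for u in((264.5,244),(353.5,244.5))]
print(l.round(4),r.round(4),((l+r)/2).round(4),np.linalg.norm(l-r))
E
python3 go.py .5097 .0347 .09 20.83
```

```text
[0.5012 0.0624 0.075 ] [0.5212 0.0085 0.075 ] [0.5112 0.0355 0.075 ] 0.057540205314784695
shift mm [ 3.03 -2.59 70.88] rotvec [ 0.0007 -0.0007 -0.0015] rotvec deg [ 0.04 -0.04 -0.09]
t 2.6 pos [0.5077 0.0312 0.1609] F [-0.8   0.41 -0.92] M [ 0.024 -0.    -0.031] open 0.5393
```

Emit:
{"op": "step_arm", "data": {"targets": "3 -3 15 0 0 0; 3 -3 35 0 0 0; 3 -3 52 0 0 0; 3 -3 65 0 0 0; 3 -3 65 0 0 0; 3 -3 65 0 0 0", "grip": 62.5}}

```text
time_s: 3.35
eef_pos: [0.5098, 0.0361, 0.0957]
eef_rot: [0.0, 0.984, 0.181, 0.0]
wrist_force: [0.9, -0.8, -0.1]
opening: 0.623
```

```bash
python3 - <<'E'
from bench import optics
import cv2
c=optics.camera("wrist")["image"][:,:,::-1];cv2.imwrite("pics/wrist2.png",c)
i=cv2.convertScaleAbs(c[200:380,195:435],alpha=1.5,beta=20)
cv2.imwrite("pics/wz2.png",cv2.resize(i,None,fx=3.3,fy=3.3,interpolation=cv2.INTER_CUBIC))
E
for i in 1 2 3; do python3 go.py .51 .035 .07 20.83; done
```

```text
shift mm [-0.42  1.05 25.91] rotvec [ 0.0006 -0.001  -0.0001] rotvec deg [ 0.03 -0.06 -0.  ]
t 3.4 pos [0.51   0.0361 0.0959] F [-0.25 -0.08 -0.14] M [-0.006  0.002 -0.013] open 0.6269
shift mm [-0.42  1.05 25.91] rotvec [ 0.0006 -0.001  -0.0001] rotvec deg [ 0.03 -0.06 -0.  ]
t 3.4 pos [0.51   0.0361 0.0959] F [-0.25 -0.08 -0.14] M [-0.006  0.002 -0.013] open 0.6269
shift mm [-0.42  1.05 25.91] rotvec [ 0.0006 -0.001  -0.0001] rotvec deg [ 0.03 -0.06 -0.  ]
t 3.4 pos [0.51   0.0361 0.0959] F [-0.25 -0.08 -0.14] M [-0.006  0.002 -0.013] open 0.6269
```

View pics/wz2.png

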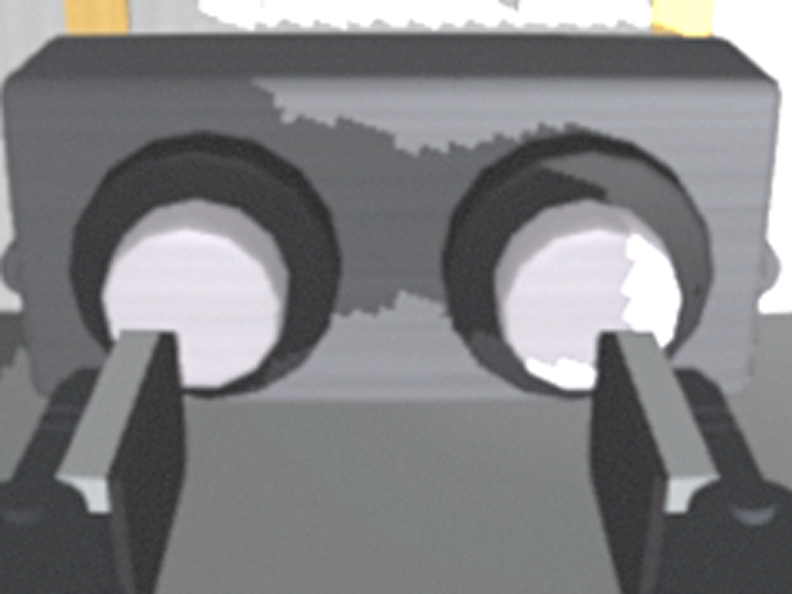

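The two pads (tips at zoom (149,332) and (626,332)) line up over the discs at (195,310) and (590,310). I'll check this in the tool frame.

```bash
python3 - <<'E'
from h import *
from bench import optics,ctrl
c=optics.camera("wrist");o=ctrl.get_obs();q=rot(o["eef_rot"]);p=o["eef_pos"]
for z,h in(((120,332),0),((178,332),0),((598,332),0),((655,332),0),((195,310),.075),((590,310),.075),((102,300),.075),((286,300),.075),((500,300),.075),((682,300),.075)):
    uv=np.array(z)/3.3+[195,200]; O,d=fray(c,uv); O2=q.inv().apply(O-p);d2=q.inv().apply(d)
    if h: P=q.inv().apply(O+d*(h-O[2])/d[2]-p)
    else: P=O2+d2*(11e-3-O2[0])/d2[0]
    print(z,(P*1e3).round(1))
print(o["time_s"])
E
```

```text
(120, 332) [ 11.  -33.8  -7.3]
(178, 332) [ 11.  -26.5  -7. ]
(598, 332) [11.  25.3 -7.2]
(655, 332) [11.  32.5 -7.5]
(195, 310) [  0.5 -29.1  21. ]
(590, 310) [ 0.4 29.4 21.1]
(102, 300) [  1.9 -43.1  21. ]
(286, 300) [  2.2 -15.5  21. ]
(500, 300) [ 2.2 15.9 21.1]
(682, 300) [ 1.7 43.3 21.1]
3.45
```

Emit:
{"op": "step_arm", "data": {"targets": "0 0 10 0 0 0; 0 0 18 0 0 0; 0 0 24 0 0 0; 0 0 25 0 0 0"}}

```text
time_s: 3.95
eef_pos: [0.509, 0.0363, 0.07]
eef_rot: [-0.0, 0.984, 0.181, -0.001]
wrist_force: [-2.7, -0.6, 6.0]
opening: 0.625
```

Emit:
{"op": "step_arm", "data": {"targets": "0 0 2 0 0 0; 0 0 4 0 0 0; 0 0 4 0 0 0; 0 0 4 0 0 0"}}

```text
time_s: 4.45
eef_pos: [0.509, 0.0363, 0.0667]
eef_rot: [-0.0, 0.984, 0.181, -0.001]
wrist_force: [-4.6, 0.2, 6.6]
opening: 0.623
```

```bash
python3 go.py .51 .035 .07 20.83
```

```text
shift mm [ 0.43  1.57 -3.32] rotvec [-0.0004  0.001   0.0001] rotvec deg [-0.02  0.06  0.01]
t 4.45 pos [0.509  0.0363 0.0667] F [-4.59  0.2   6.56] M [0.026 0.681 0.059] open 0.6233
```

```bash
cat > pic.py <<'E'
from bench import optics
import cv2,sys
k=sys.argv[1]
def s(n,w,f):
    c=optics.camera(n)["image"][:,:,::-1]; x0,y0,x1,y1=w
    i=cv2.convertScaleAbs(c[y0:y1,x0:x1],alpha=1.4,beta=20)
    cv2.imwrite(f"pics/{n}_{k}.png",cv2.resize(i,None,fx=f,fy=f,interpolation=cv2.INTER_CUBIC))
for n in sys.argv[2:]:
    s(n,{"wrist":(195,190,435,370),"side":(240,180,400,300)}[n],{"wrist":3.3,"side":5}[n])
E
python3 pic.py a wrist side; python3 go.py .51 .035 .07 20.83
```

```text
shift mm [ 0.46  1.56 -3.33] rotvec [-0.0004  0.001   0.0001] rotvec deg [-0.02  0.06  0.01]
t 4.55 pos [0.509  0.0363 0.0667] F [-4.26  0.97  7.84] M [0.015 0.716 0.026] open 0.6272
```

View pics/wrist_a.png

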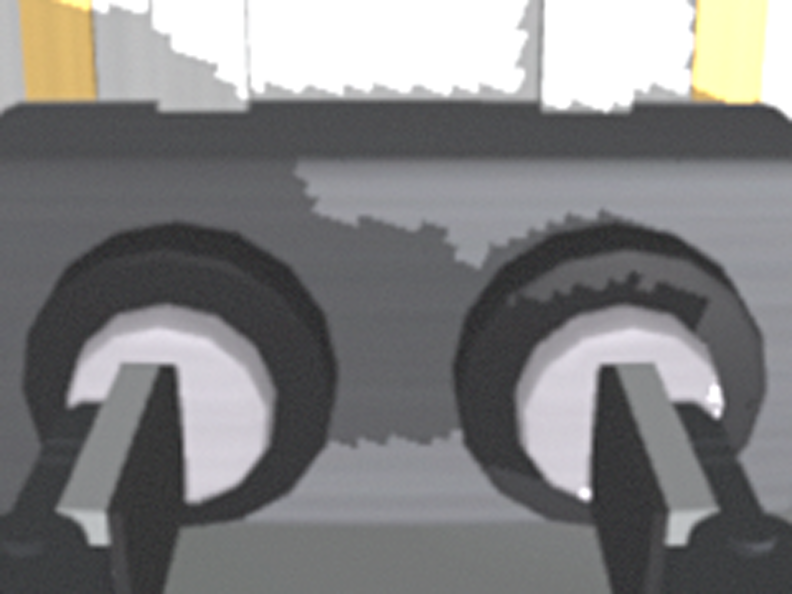

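View pics/side_a.png

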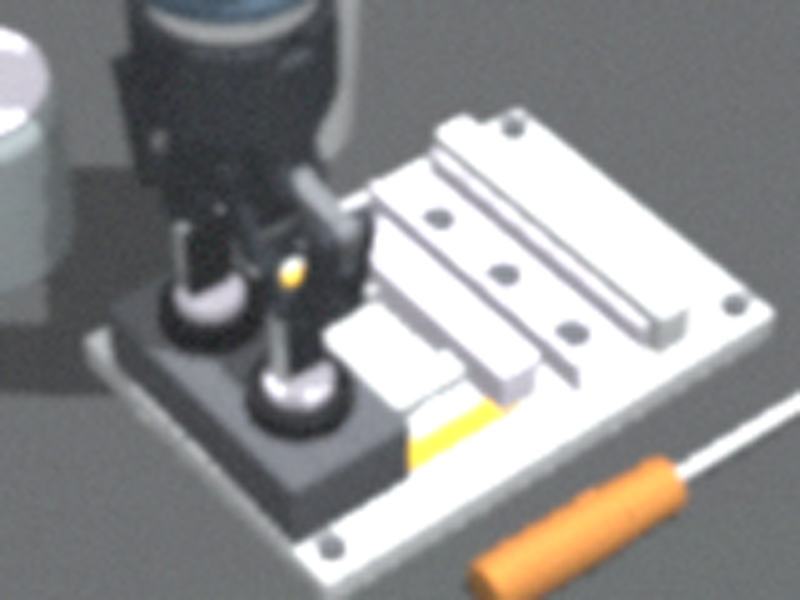

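Both fingertips stand on their discs and both buttons are partly down. I'll press on to the stop.

Emit:
{"op": "step_arm", "data": {"targets": "0 0 1.5 0 0 0; 0 0 3 0 0 0; 0 0 3 0 0 0"}}

```text
time_s: 4.92
eef_pos: [0.509, 0.0363, 0.0643]
eef_rot: [-0.0, 0.984, 0.181, -0.001]
wrist_force: [-6.5, 0.3, 13.5]
opening: 0.623
```

Emit:
{"op": "step_arm", "data": {"targets": "0 0 1 0 0 0; 0 0 1 0 0 0"}}

```text
time_s: 5.18
eef_pos: [0.5091, 0.0363, 0.0642]
eef_rot: [-0.0, 0.983, 0.181, -0.001]
wrist_force: [-11.0, 0.0, 22.8]
opening: 0.625
```

```bash
python3 pic.py b wrist side; python3 go.py .51 .035 .07 20.83
```

```text
shift mm [ 0.39  1.51 -5.82] rotvec [-0.0003  0.0013  0.0005] rotvec deg [-0.02  0.07  0.03]
t 5.275 pos [0.5091 0.0363 0.0642] F [-10.12   0.13  22.47] M [ 0.137  1.848 -0.004] open 0.6263
```

View pics/wrist_b.png

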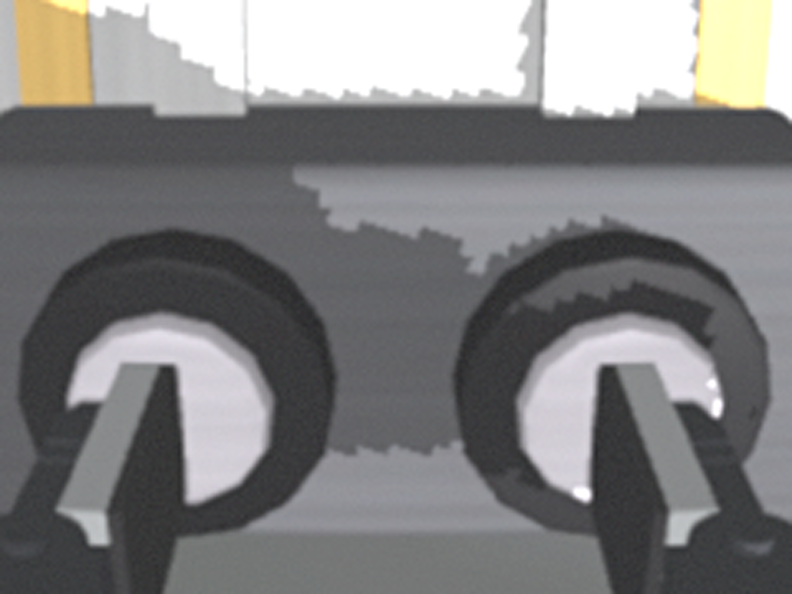

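View pics/side_b.png

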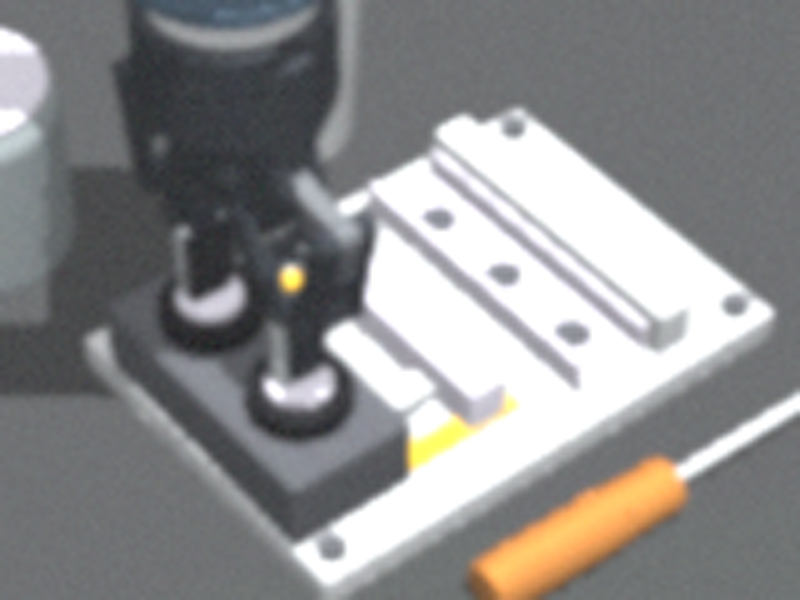

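In the side view the jaw's corner has moved from about (520,380) to (485,405), so it is opening. TCP z stays at 64.2 mm as the force climbs, so both buttons are at their stops. I'll hold here.

Emit:
{"op": "step_arm", "data": {"targets": "0 0 0 0 0 0; 0 0 0 0 0 0; 0 0 0 0 0 0; 0 0 0 0 0 0; 0 0 0 0 0 0; 0 0 0 0 0 0; 0 0 0 0 0 0; 0 0 0 0 0 0"}}

```text
time_s: 6.28
eef_pos: [0.5091, 0.0363, 0.0642]
eef_rot: [-0.0, 0.983, 0.181, -0.001]
wrist_force: [-10.3, 0.9, 21.9]
opening: 0.623
```

```bash
python3 pic.py c1 side; python3 go.py .51 .035 .07 20.83
```

```text
shift mm [ 0.38  1.51 -5.81] rotvec [-0.0003  0.0013  0.0005] rotvec deg [-0.01  0.07  0.03]
t 6.325 pos [0.5091 0.0363 0.0642] F [-10.98   1.28  21.58] M [ 0.051  1.755 -0.05 ] open 0.6293
```

Emit:
{"op": "step_arm", "data": {"targets": "0 0 0 0 0 0; 0 0 0 0 0 0; 0 0 0 0 0 0; 0 0 0 0 0 0; 0 0 0 0 0 0; 0 0 0 0 0 0; 0 0 0 0 0 0; 0 0 0 0 0 0"}}

```text
time_s: 7.32
eef_pos: [0.5091, 0.0363, 0.0642]
eef_rot: [-0.0, 0.983, 0.181, -0.001]
wrist_force: [-10.8, 0.4, 22.2]
opening: 0.626
```

```bash
python3 pic.py c2 wrist side; python3 go.py .51 .035 .07 20.83
```

```text
shift mm [ 0.34  1.51 -5.8 ] rotvec [-0.0002  0.0012  0.0005] rotvec deg [-0.01  0.07  0.03]
t 7.425 pos [0.5091 0.0363 0.0642] F [-10.55   1.    22.16] M [ 0.075  1.847 -0.081] open 0.6234
```

Emit:
{"op": "step_arm", "data": {"targets": "0 0 0 0 0 0; 0 0 0 0 0 0; 0 0 0 0 0 0; 0 0 0 0 0 0; 0 0 0 0 0 0; 0 0 0 0 0 0; 0 0 0 0 0 0; 0 0 0 0 0 0"}}

```text
time_s: 8.43
eef_pos: [0.5091, 0.0363, 0.0642]
eef_rot: [-0.0, 0.983, 0.181, -0.001]
wrist_force: [-10.5, 1.6, 22.4]
opening: 0.625
```

```bash
python3 pic.py c3 side; python3 go.py .51 .035 .07 20.83; python3 - <<'E'
import cv2,numpy as np
a=[cv2.imread(f"pics/side_{k}.png")[200:480,300:620] for k in("c1","c2","c3")]
print([np.abs(a[i].astype(int)-a[i+1]).mean() for i in(0,1)])
cv2.imwrite("pics/cmp.png",cv2.resize(np.hstack(a),(800,233)))
E
```

```text
shift mm [ 0.4   1.51 -5.83] rotvec [-0.0003  0.0013  0.0004] rotvec deg [-0.02  0.07  0.02]
t 8.475 pos [0.5091 0.0363 0.0642] F [-10.04   0.74  21.87] M [ 0.061  1.774 -0.038] open 0.6258
[np.float64(0.7931063988095238), np.float64(0.7966629464285714)]
```

View pics/cmp.png

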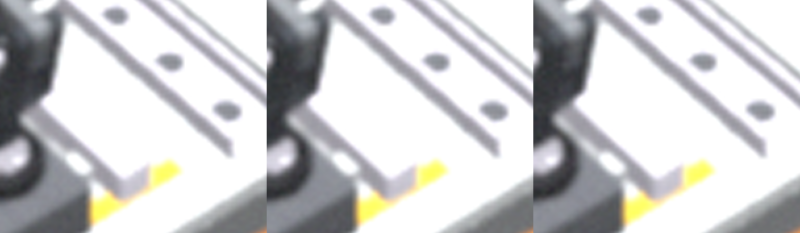

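View pics/wrist_c2.png

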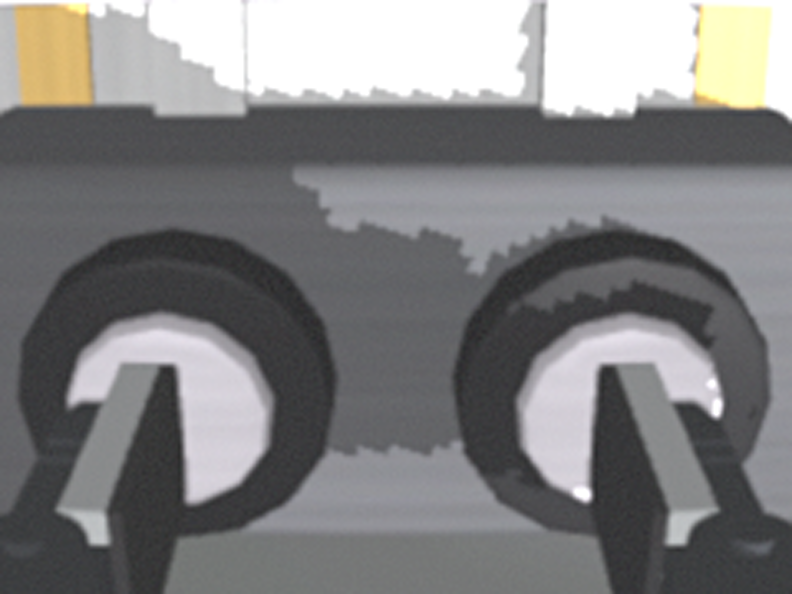

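View pics/side_c3.png

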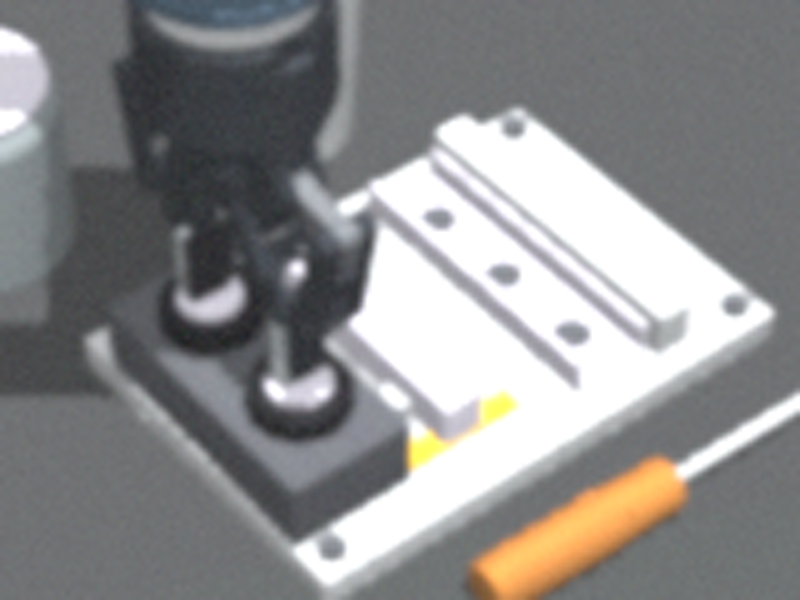

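The jaw has not moved over the last 2 s. I'll measure how far it has travelled.

```bash
python3 - <<'E'
from h import *
from bench import optics,ctrl
S=optics.camera("side")
yaw=np.radians(20.83); ex=np.array([np.cos(yaw),np.sin(yaw)]);ey=np.array([-ex[1],ex[0]])
mid=np.array([.5102,.0352]); org=mid+.09*ex
for n,z in(("start corner low-right top",(503,375)),("start far",(540,357)),("now near",(443,410)),("now far",(478,402)),("now near base",(445,435)),("base plate corner right-front",(325,590))):
    uv=np.array(z)/5+[240,180]; h=.016 if "base" in n and "plate" in n else .04
    P=onz(S,uv,h)[:2]-org; print(n,(np.array([P@ex,P@ey])*1e3).round(1))
# predicted right-end jaw top corners for closed/open by offset from rib position
E
python3 - <<'E'
import cv2,numpy as np
i=cv2.imread("pics/side_a.png"); j=cv2.imread("pics/side_c3.png")
a=np.hstack([i[280:480,380:620],j[280:480,380:620]]); cv2.imwrite("pics/cc.png",cv2.resize(cv2.convertScaleAbs(a,alpha=.75),None,fx=1.65,fy=1.65))
E
```

```text
start corner low-right top [ -9.8 -59.7]
start far [  8.5 -61.3]
now near [-40.9 -59.6]
now far [-27.2 -64.9]
now near base [-48.8 -70.6]
base plate corner right-front [-122.3  -87.9]
```

View pics/cc.png

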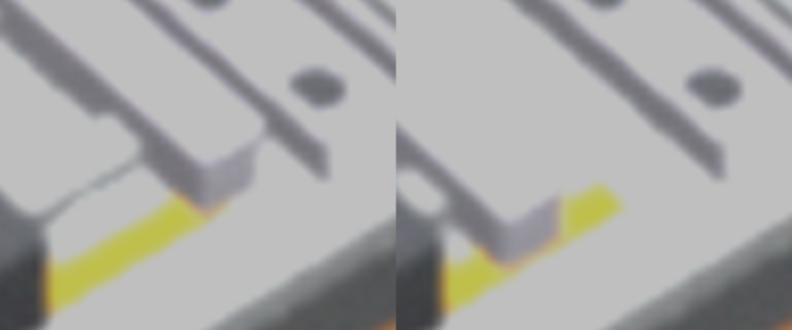

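```bash
python3 - <<'E'
from h import *
from bench import optics,ctrl
S=optics.camera("side")
f0=cv2.imread("pics/side0.png"); w=(310,230,360,272)
ims=[f0, S["image"][:,:,::-1]]
cv2.imwrite("pics/dd.png",np.hstack([cv2.resize(i[w[1]:w[3],w[0]:w[2]],None,fx=8,fy=8,interpolation=cv2.INTER_CUBIC) for i in ims]))
yaw=np.radians(20.83); ex=np.array([np.cos(yaw),np.sin(yaw)]);ey=np.array([-ex[1],ex[0]])
org=np.array([.5097,.0347])+.09*ex
def J(x,y,z): return np.r_[org+x*1e-3*ex+y*1e-3*ey,z*1e-3]
for x in(24,4,-6,-16,-26,-36): print(x,[((np.array(proj(S,J(x,-60,z)))-[310,230])*8).round(0) for z in(40,16)])
E
```

```text
24 [array([346., 143.]), array([341., 207.])]
4 [array([286., 178.]), array([283., 242.])]
-6 [array([256., 196.]), array([253., 260.])]
-16 [array([225., 214.]), array([223., 278.])]
-26 [array([195., 232.]), array([193., 296.])]
-36 [array([164., 250.]), array([162., 314.])]
```

View pics/dd.png

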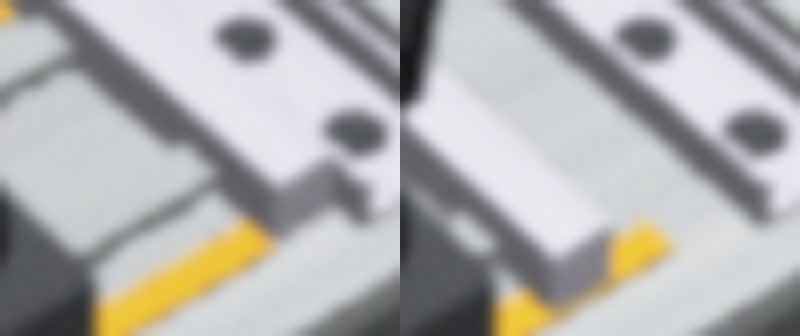

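The jaw's near corner moved from (272,190) to (150,258) in the zoom. At (30.4, 18) px per 10 mm, that is about 39–40 mm, so it is fully open. I'll let go straight up.

Emit:
{"op": "step_arm", "data": {"targets": "0 0 -10 0 0 0; 0 0 -30 0 0 0; 0 0 -60 0 0 0; 0 0 -95 0 0 0; 0 0 -125 0 0 0; 0 0 -140 0 0 0; 0 0 -140 0 0 0"}}

```text
time_s: 9.45
eef_pos: [0.51, 0.0361, 0.2029]
eef_rot: [0.0, 0.984, 0.181, 0.001]
wrist_force: [0.4, 0.2, -0.7]
opening: 0.627
```

Emit:
{"op": "step_arm", "data": {"targets": "-20 20 0 0 0 0; -50 50 0 0 0 0; -80 80 0 0 0 0; -110 110 0 0 0 0; -130 130 0 0 0 0; -135 135 0 0 0 0; -135 135 0 0 0 0"}}

```text
time_s: 10.32
eef_pos: [0.4308, -0.1376, 0.2013]
eef_rot: [-0.001, 0.984, 0.18, -0.001]
wrist_force: [0.3, -0.0, -0.3]
opening: 0.627
```

```bash
python3 pic.py e side; python3 go.py .51 .035 .07 20.83; python3 - <<'E'
from h import *
from bench import optics
S=optics.camera("side");T=optics.camera("top")
cv2.imwrite("pics/top_e.png",T["image"][:,:,::-1])
f0=cv2.imread("pics/side0.png"); w=(310,230,360,272)
cv2.imwrite("pics/ee.png",np.hstack([cv2.resize(i[w[1]:w[3],w[0]:w[2]],None,fx=8,fy=8,interpolation=cv2.INTER_CUBIC) for i in (f0,S["image"][:,:,::-1])]))
for th in(180,210): print(blobs(S["image"],(262,222,310,276),th,10),blobs(T["image"],(275,258,340,298),th,10))
E
```

```text
shift mm [ 135.06 -132.8   131.65] rotvec [-0.0013  0.0005 -0.0001] rotvec deg [-0.08  0.03 -0.01]
t 10.375 pos [ 0.4311 -0.1373  0.2015] F [-0.41 -0.31 -0.43] M [-0.036  0.029 -0.032] open 0.6251
[(array([302.39, 231.16]), np.int32(214), array([21, 22], dtype=int32)), (array([285.8, 236.1]), np.int32(20), array([4, 7], dtype=int32)), (array([301.08, 253.1 ]), np.int32(71), array([ 9, 11], dtype=int32))] [(array([277.15, 258.62]), np.int32(13), array([7, 3], dtype=int32)), (array([291.03, 261.69]), np.int32(181), array([31, 11], dtype=int32)), (array([276.38, 266.72]), np.int32(29), array([5, 8], dtype=int32)), (array([322.09, 269.93]), np.int32(172), array([15, 15], dtype=int32)), (array([290.15, 281.44]), np.int32(170), array([15, 14], dtype=int32))]
[(array([303.12, 232.7 ]), np.int32(126), array([16, 17], dtype=int32)), (array([301.19, 253.11]), np.int32(54), array([8, 9], dtype=int32))] [(array([277.25, 258.5 ]), np.int32(12), array([7, 3], dtype=int32)), (array([291.27, 261.66]), np.int32(176), array([31, 11], dtype=int32)), (array([276.43, 266.86]), np.int32(28), array([5, 8], dtype=int32)), (array([322.31, 269.9 ]), np.int32(162), array([15, 15], dtype=int32)), (array([290.29, 281.38]), np.int32(161), array([14, 14], dtype=int32))]
```

View pics/side_e.png

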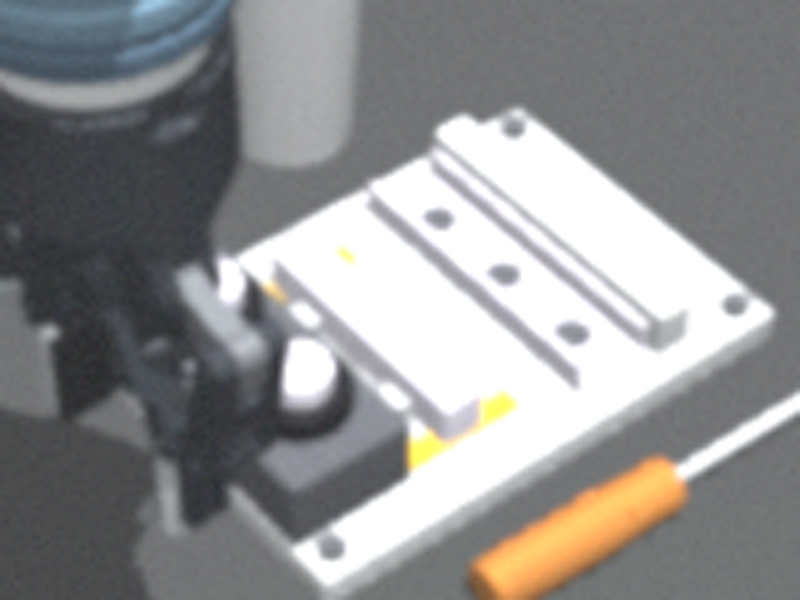

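View pics/top_e.png

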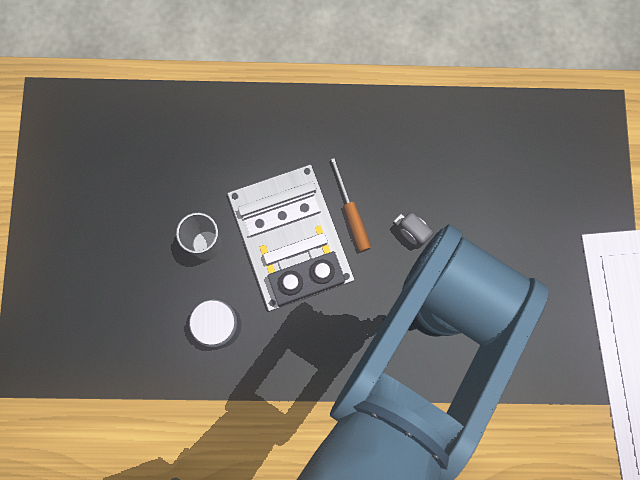

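View pics/ee.png

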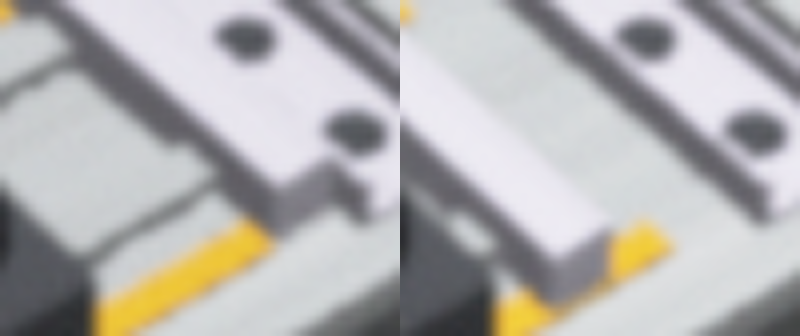

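The top view has both discs at exactly their starting pixels, (290.15,281.44) and (322.09,269.93), so both buttons are back up. The jaw is still open at the same place, and nothing else has moved.

```bash
python3 -c "
from bench import ticket
print(ticket.hand_in())"
```

```text
the job is handed in; nothing more can be done
None
```

I pressed both release buttons down together, one fingertip on each, with the gripper about 53 mm open. I held them on their stops at about 22 N total for about 3.5 s. Then I lifted straight up, moved clear to the side and handed in at about 10.4 s.

**Last checks:**
- **Buttons:** both discs were back at exactly their starting pixels in the top view, so both are up.
- **Jaw:** it stayed open after release and did not move over the last 2 s of the hold. Travel measured in the side view came out at 40.1 mm from one image axis and 37.8 mm from the other, which is full travel within measuring error.
- **Other things:** the rib, tin, mug, screwdriver and tape measure look unmoved in the pictures. The wrist force was back near zero.

**Disagreements and side effects:**
- First contact came about 2 mm higher than I expected.
- There was a sideways force of about 10 N at the wrist during the press. It went away on release.
- In the last side view the gripper hid part of the left button, so its return was checked in the top view.

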